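# Fold out the crank and clamp a flow-sensor module in the test jig

### The job

Fold the red crank handle fully up and only then turn the crank clockwise by it, until the white and blue flow-sensor module is clamped firmly but gently between the jaw's spring pad and the grey backstop: the pad's yellow pointer over the green mark, never pushed into the red. Move the jaw only with the crank, let go leaving the handle standing up and the module clamped, and leave everything else on the table where it is.

Things in the scene. Friction and masses are not known exactly. Their poses are not given: they have to be found in the camera images.
- crank (a joint): Crank angle, rad: 0 at the start (arm along the jig's +y), grows clockwise seen from above, to 3.95. Each rad drives the jaw 16 mm. Handle circle: 55 mm radius. Steady friction: turning freely takes about 6 N at the handle; each newton of clamping force adds 0.29 N. Let go, it holds clamping forces up to about 20 N; above that it runs back. Steel arm 10 mm wide, its top 102 mm above the table.
- handle (a joint): Angle of the folding handle on the crank arm in rad: 0 lying flat along the arm, free end over the crank axis; 1.571 standing straight up (hard stop). The hinge is stiff (about 0.06 N m) and stays where it is left. Starts between 0 and 0.3.
- crank_axis (a point): Point on the vertical crank axis at the height of the handle's hinge, 113 mm above the table, 39 mm above the top of the 90 mm square blue gearbox. Its axes are those of the jig.
- crank_pivot (a point): Hinge of the folding handle at the end of the crank arm, 55 mm from the crank axis, 113 mm above the table. Its y axis points outward along the crank arm, its x axis lies along the handle's hinge (level, across the arm).
- handle_end (a point): Centre of the free end of the round red handle (16 mm diameter; its red sleeve, 6 to 58 mm from the hinge, spins freely about its length). Nothing beside or below it is wider than it, down to 86 mm above the table, so it can be pinched across from above.
- jig: Fixed white base plate 140 mm (x) by 385 mm (y), 12 mm thick, with gearbox, crank, jaw and bed. Origin on the table under the crank axis, z up; the bed, 70 mm wide, top at 30 mm, runs to -y. A grey backstop, 130 mm wide, is fixed across the bed, set by hand anywhere so that its face lies 200 to 224 mm from the crank axis.
- jaw: Blue block, 130 x 30 x 56 mm, sliding along the bed to the jig's -y. Origin centre of its underside, axes as the jig's. In front a black pad on a spring (6 N per mm, 9 mm travel), its face 37 mm before the origin while free, 112 mm from the crank axis at the start. A yellow pointer on the pad slides back over marks on the jaw's top: green 8 to 25 N, red over 35 N.
- module: White flow-sensor module with blue trim, 48 x 60 x 42 mm (x, y, z), about 180 g, loose on the bed between pad and backstop, not quite square. Origin at the centre of its underside, z up. The pad pushes it along the bed to the backstop. Clamp it with about 15 N (8 to 25 N is good; over 35 N crushes it).
- spare_module: Grey and orange spare module, 48 x 60 x 42 mm, on the table beyond the jig. Leave alone.
- adapter: Clear tube adapter, 28 mm diameter, 26 mm tall, standing on the jig's bed behind the backstop. Leave alone.
- gauge: Round pressure gauge lying face up, 64 mm diameter, 28 mm tall. Leave alone.
- mug: Blue mug, 80 mm diameter, 92 mm tall, handle at its +y. Leave alone.
- driver: Screwdriver lying on the table. Leave alone.
- bottle: White bottle, 60 mm diameter, 150 mm tall. Leave alone.
- mouse: Black computer mouse, 100 x 62 x 22 mm. Leave alone.
Things that resemble listed ones, but are neither listed nor needed, are in the scene too. What is shaped like the module but pink or turquoise is not meant.

How it is judged (in metres and radians):
On the way, in this order (a step that is already met when the one before it is completed fails the run):
1. the handle is folded fully up while the crank has not yet been turned (value of joint handle above 1.4 rad and value of joint crank below 0.2 rad), for 0.2 s.
2. the jaw presses the module (value of joint handle above 1.2 rad and contact force between jaw and module above 8 N), for 0.2 s.
At the end, for the whole second after the job is handed in: The module is clamped by the jaw's pad with 8 to 25 N, square to the jig and upright to 0.06 rad, everything at rest, and the handle still stands up (above 1.2 rad) (all of step 2 and contact force between jaw and module below 25 N and angle between the y axis of module and the y axis of jig, either way round below 0.06 rad and angle between module's own z axis and vertical below 0.06 rad and linear speed of module below 0.01 m/s and velocity of joint crank between -0.05 and 0.05 rad/s); the robot touches nothing.
It fails at once if the module is crushed: more than 35 N from the jaw (contact force between jaw and module above 35 N).
It fails at once if the jaw is pushed by the robot instead of by the crank (contact force between any of the fingers, the arm and jaw above 4 N).
It fails at once if something else on the table is moved by more than 25 mm (distance of any of spare_module, adapter, gauge, mug, driver, bottle, mouse from where it was at the start of the episode above 0.025 m).
It also fails if it takes over 72 s, if anything falls off the work surface, if the arm or the gripper's body presses on something with over 40 N, if the wrist force passes 120 N, or if a joint passes its speed limit or range.

### The arm

A 6-joint arm with a two-finger parallel gripper is mounted at the origin on the work surface. World frame = base frame: x ahead of the robot, y to its left, z up, the work surface at z = 0. Lengths are in m, angles in degrees, forces in N, time in s.
With the tool pointing down it reaches from about 0.25 to 0.725 m from the base axis. Payload 9.7 kg.
Tool frame: the origin (TCP) lies at the very end of the fingers, on their centre line; the grasp point (between the pads) lies 19 mm behind it (bot.grip_point_offset is the distance from the TCP to the grasp point, in m); y points along the fingers, x is the direction in which the jaws open and shut, and the axes are right-handed (so a half turn about y gives the same grasp; the last joint's range is limited). The gripper opens to 85 mm and grips with 20 to 120 N. Pads are 22 mm wide; open, the fingers measure 114 mm over their backs; the gripper's body (76 mm by 85 mm) begins 54 mm behind the grasp point. The pads swing forward as they close: fully open they stand 13 mm farther back than shut.
Start: joints at [-71.161, 4.979, 10.078, 95.1, 0, 90], TCP at [0.178, -0.521, 0.192] pointing down, gripper open.
Joint ranges: [-179.16, 179.16], [-48.56, 103.87], [-65.8, 70.77], [-126.05, 130.52], [-82.76, 87.17], [-180, 180]. Speed limits (degrees/s): [127.2, 127.2, 147.25, 180, 180, 180].

### API

Orientations are given as [roll, pitch, yaw] about the fixed x, y, z axes, in that order (R = Rz(yaw) Ry(pitch) Rx(roll)).
In Python, from workcell import bot gives the robot as it stands.
- The arm moves only by the shell command python3 -m inch 'ROWS' [FORCE]. ROWS is JSON, a list of rows, each a list of 3 entries, a list of its own where there are three numbers: the shift along the tool's x, y, z in mm, then the turn, a rotation vector about the tool's x, y, z in rad, then the finger opening in mm, from 0 to 85.4. In form: [[[x, y, z], [ax, ay, az], grip], ...]. A call has 1 to 20 rows; each row is the pose to reach, as a shift and turn from the pose measured when the call began, along the tool's axes at that moment; what a row does not reach only later rows make up. A row lasts 1/10 s, in which the tool goes at most 50 mm and 8.59 degrees, less where a joint would pass 70% of its speed; a pose out of reach is approached as far as the arm can. A call with a gripper value outside its range is refused whole. The fingers move at their own pace and stop on an object; FORCE is the grip in N (left out, the last holds). Time passes only in rows, so rows that repeat a pose let the fingers close. It gives the time, the measured TCP pose, the force and the opening at its end, in the units of the state.
- bot.get_obs(): the state, without advancing time (a new reading comes with each control period).
- bot.camera(name): name is "side" or "top" or "wrist"; returns a dict with "frame" (420x560x3 uint8, red, green, blue), "mtx" (3x3 intrinsics, pixels), "origin" and "orientation" of the camera in the world. Camera axes: x right, y down, z forward; pixel columns grow to the right and rows downward; lengths in m; the calibration is good to about 2 mm. The wrist camera is an equidistant fisheye: a pixel r from the principal point sees the ray r / f radians off the axis. A picture is of the moment at which its call begins. There is no depth.
- bot.job_done(): hands the job in, once; it reports no verdict.
Trained networks look in a picture, given as the dict that the camera call returned (one of the last four; its "shot" number tells which), for a name from the list of things; names that differ only in an ending like _2 or _b are one class to them, and where a whole thing is asked for, a point or a joint stands for the part that bears it (a point fixed in the world has none). Each returns a list of dicts, best first, with "confidence" (0 to 1); they miss things now and then, are a little off and sometimes report something else, mostly with a low value. They report only what shows in the picture. A call takes as long as a camera call. They do not tell look-alikes from the thing itself.
- bot.search_frame(picture, name): "box" ([left, top, right, bottom] in pixels, round what is visible of it).
- bot.cut_out(picture, name): "region" (420x560 bool, what is visible of it) and "box" ([left, top, right, bottom] in pixels, round what is visible of it).
The state is a dict: "time": time; "q": joint angles; "qd": joint speeds; "joint_efforts": joint torques, N m; "ee_pos": TCP position; "tcp_rot": TCP orientation; "wrist_force": force on the tool from outside, world axes, zero at the start; "torque": the same for the moment, N m; "opening": finger opening in m.
Only numpy, scipy, OpenCV 4.12 (cv2) and the standard library are available. Lean on these libraries where they do the work, as an engineer would, in place of code of your own. Each camera call takes 0.05 s, during which the arm holds its last target. There are 200 camera calls.

## Working session

There is one attempt and no reset: what is moved stays moved. The work goes in short steps, Python scripts to look and compute and a shell command to move; the robot and the scene stay as the last step left them, time stands still between calls to the robot, and variables do not carry over. Pictures are saved under pics/ and viewed, about 8 in all and at most 12, crops included, and the job is handed in when it is done.

```bash
ls; mkdir -p pics; python3 - <<'E'
from workcell import bot
import cv2,numpy as np
o=bot.get_obs();print({k:np.round(v,3).tolist() for k,v in o.items()})
P={}
for n in("top","side"):
    p=bot.camera(n);P[n]=p
    cv2.imwrite(f"pics/{n}0.png",p["frame"][:,:,::-1])
    print(n,p["mtx"],p["origin"],p["orientation"])
    for t in("jig","jaw","module","handle_end","crank","crank_pivot"):
        try: print(t,[(np.round(d["box"]).tolist(),round(d["confidence"],2)) for d in bot.search_frame(p,t)][:4])
        except Exception as e: print(t,e)
E
```

```text
pics
{'time': 0.0, 'q': [-71.162, 5.011, 10.035, 95.101, 0.001, 90.001], 'qd': [0.029, -0.041, 0.015, -0.096, -0.023, 0.045], 'joint_efforts': [0.004, -52.038, 46.481, 0.016, 0.0, -0.0], 'ee_pos': [0.178, -0.52, 0.191], 'tcp_rot': [-89.999, 0.076, -71.164], 'wrist_force': [0.883, -0.058, -0.03], 'torque': [0.007, -0.012, -0.023], 'opening': 0.085}
top [[440.52433557   0.         282.2297502 ]
 [  0.         440.52433557 218.63424672]
 [  0.           0.           1.        ]] [0.34203253 0.02221815 1.50588799] [-172.33225904   -0.56693501  -89.80139707]
jig [([267.0, 170.0, 389.0, 228.0], 0.86), ([270.0, 201.0, 289.0, 216.0], 0.73)]
jaw [([301.0, 182.0, 323.0, 223.0], 0.92)]
module [([304.0, 248.0, 324.0, 266.0], 0.71), ([321.0, 189.0, 343.0, 205.0], 0.64), ([338.0, 247.0, 356.0, 269.0], 0.51)]
handle_end [([387.0, 265.0, 407.0, 295.0], 0.64), ([269.0, 201.0, 284.0, 210.0], 0.39)]
crank [([269.0, 204.0, 289.0, 212.0], 0.59), ([164.0, 263.0, 195.0, 295.0], 0.24)]
crank_pivot [([388.0, 265.0, 407.0, 295.0], 0.69), ([270.0, 202.0, 290.0, 215.0], 0.44)]
side [[517.38750836   0.         275.20038679]
 [  0.         517.38750836 213.07985704]
 [  0.           0.           1.        ]] [ 0.30653527 -1.03997517  0.76078359] [-122.21228541   -1.50418946  -11.54258603]
jig [([251.0, 196.0, 390.0, 338.0], 0.97)]
jaw [([278.0, 224.0, 331.0, 256.0], 0.96)]
module [([221.0, 286.0, 250.0, 313.0], 0.9), ([220.0, 247.0, 242.0, 282.0], 0.58), ([309.0, 248.0, 339.0, 266.0], 0.57)]
handle_end [([278.0, 190.0, 292.0, 203.0], 0.46)]
crank [([278.0, 195.0, 291.0, 214.0], 0.61)]
crank_pivot [([276.0, 196.0, 297.0, 218.0], 0.68)]
```

```bash
python3 - <<'E'
import cv2,numpy as np
t=cv2.imread("pics/top0.png");s=cv2.imread("pics/side0.png")
a=cv2.resize(t[160:280,240:400],(800,600),interpolation=3)
cv2.imwrite("pics/tc.png",a)
cv2.imwrite("pics/sc.png",cv2.resize(s[180:345,200:400],(727,600),interpolation=3))
E
```

```text
(no output)
```

View pics/tc.png

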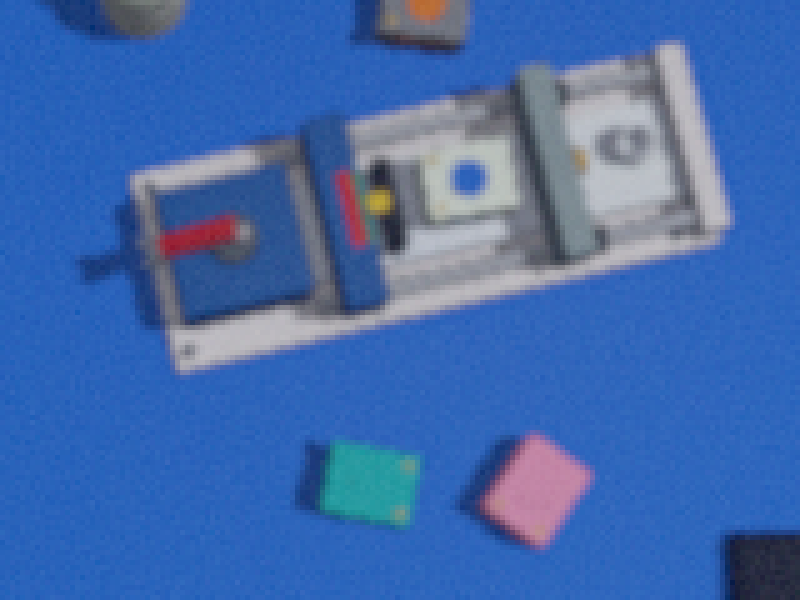

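View pics/sc.png

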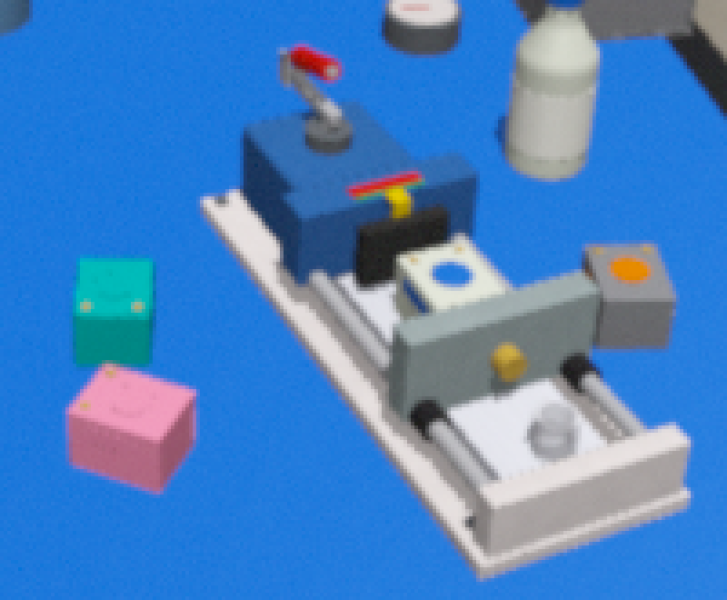

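View pics/top0.png

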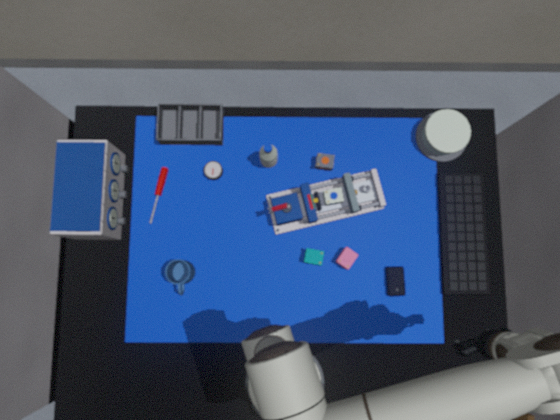

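```bash
cat > h.py <<'E'
import numpy as np,cv2
from scipy.spatial.transform import Rotation as R
from workcell import bot
def rot(e): return R.from_euler('xyz',e,degrees=True).as_matrix()
def proj(cam,X):
    c=(np.atleast_2d(X)-cam["origin"])@rot(cam["orientation"])
    m=cam["mtx"]
    if cam.get("fish"):
        r=np.linalg.norm(c[:,:2],axis=1); th=np.arctan2(r,c[:,2]); k=th/np.maximum(r,1e-9)
        return np.c_[m[0,0]*c[:,0]*k+m[0,2],m[1,1]*c[:,1]*k+m[1,2]]
    return np.c_[m[0,0]*c[:,0]/c[:,2]+m[0,2],m[1,1]*c[:,1]/c[:,2]+m[1,2]]
def J2W(p,X):
    X=np.atleast_2d(X);c,s=np.cos(p[2]),np.sin(p[2])
    return np.c_[p[0]+c*X[:,0]-s*X[:,1],p[1]+s*X[:,0]+c*X[:,1],X[:,2]]
E
python3 - <<'E'
from h import *
from scipy.optimize import least_squares
C={n:bot.camera(n) for n in("top","side")}
T=lambda u,v:(240+(u+.5)/5-.5,160+(v+.5)/5-.5)
S=lambda u,v:(200+(u+.5)/3.636-.5,180+(v+.5)/3.636-.5)
# cam, pixel, (x, y, z, usesY0)
L=[("top",T(132,175),(.07,0,.012,1)),("top",T(180,372),(-.07,0,.012,1)),("top",T(720,242),(-.07,-.385,.012,1)),
("top",T(153,182),(.045,.045,.074,0)),("top",T(180,322),(-.045,.045,.074,0)),("top",T(316,298),(-.045,-.045,.074,0)),
("side",S(203,200),(-.07,0,.012,1)),("side",S(481,575),(-.07,-.385,.012,1)),("side",S(690,497),(.07,-.385,.012,1)),
("side",S(246,143),(-.045,.045,.074,0)),("top",T(150,245),(0,.055,.113,0)),("side",S(287,52),(0,.055,.118,0))]
def f(p):
    r=[]
    for c,px,(x,y,z,k) in L:
        r+=list(proj(C[c],J2W(p,[x,y+k*p[3],z]))[0]-px)
    return np.array(r)
s=least_squares(f,[.5,0.05,.2,.07],loss="soft_l1")
print(s.x,np.degrees(s.x[2]));print(np.round(f(s.x).reshape(-1,2),1))
p=s.x;np.save("jig.npy",p)
for n,X in dict(axis=(0,0,.113),pivot=(0,.055,.113),end=(0,0,.12)).items(): print(n,J2W(p,X))
o=bot.get_obs();print(rot(o["tcp_rot"]).round(3))
w=bot.camera("wrist");print(w["mtx"],w["origin"],w["orientation"])
E
```

```text
[ 0.57237154 -0.00532149  0.23706617  0.05292499] 13.582890736889205
[[ 0.5 -0.4]
 [ 0.3 -0.5]
 [ 1.1 -0.1]
 [-0.1  1.4]
 [ 0.8 -0.3]
 [ 0.3 -1.8]
 [-0.7 -0.3]
 [-0.5 -1.6]
 [ 0.3 -0. ]
 [-1.9 -5.7]
 [ 0.5  0.7]
 [ 1.9 -1.3]]
axis [[ 0.57237154 -0.00532149  0.113     ]]
pivot [[0.55945469 0.04814022 0.113     ]]
end [[ 0.57237154 -0.00532149  0.12      ]]
[[ 0.323  0.     0.946]
 [-0.946 -0.     0.323]
 [ 0.    -1.     0.   ]]
[[325.1922621    0.         279.61152129]
 [  0.         325.1922621  207.99042008]
 [  0.           0.           1.        ]] [ 0.24443682 -0.49799435  0.37328102] [ 1.63744060e+02  1.79131817e-02 -7.11588844e+01]
```

```bash
cat >> h.py <<'E'
P=np.load("jig.npy")
def delta(X,yaw=None):
    "tool-frame mm shift and rotvec to jig point X (TCP), tool x at jig yaw, pointing down"
    o=bot.get_obs();Rt=rot(o["tcp_rot"]);w=J2W(P,X)[0]
    yaw=P[2] if yaw is None else yaw
    G=np.c_[[np.cos(yaw),np.sin(yaw),0],[0,0,-1],[-np.sin(yaw),np.cos(yaw),0]]
    # right-handed: x cross y = z
    G[:,2]=np.cross(G[:,0],G[:,1])
    return np.round(Rt.T@(w-o["ee_pos"])*1000,1),np.round(R.from_matrix(Rt.T@G).as_rotvec(),3)
def tcpjig():
    o=bot.get_obs();d=np.array(o["ee_pos"])-[P[0],P[1],0];c,s=np.cos(P[2]),np.sin(P[2])
    f=np.array(o["wrist_force"])
    return np.round([1e3*(c*d[0]+s*d[1]),1e3*(-s*d[0]+c*d[1]),1e3*d[2]],1),np.round([c*f[0]+s*f[1],-s*f[0]+c*f[1],f[2]],1),o["time"],o["opening"]
E
python3 -c "
from h import *
print(delta([0,.010,.19]),J2W(P,[0,.01,.19]))"
```

```text
(array([-370.1,    2.1,  540.9]), array([ 0.   , -1.479, -0.   ])) [[0.57002302 0.00439882 0.19      ]]
```

```bash
python3 -m inch '[[[-370,0,541],[0,-1.479,0],60],[[-370,0,541],[0,-1.479,0],60],[[-370,0,541],[0,-1.479,0],60],[[-370,0,541],[0,-1.479,0],60],[[-370,0,541],[0,-1.479,0],60],[[-370,0,541],[0,-1.479,0],60],[[-370,0,541],[0,-1.479,0],60],[[-370,0,541],[0,-1.479,0],60],[[-370,0,541],[0,-1.479,0],60],[[-370,0,541],[0,-1.479,0],60],[[-370,0,541],[0,-1.479,0],60],[[-370,0,541],[0,-1.479,0],60],[[-370,0,541],[0,-1.479,0],60],[[-370,0,541],[0,-1.479,0],60],[[-370,0,541],[0,-1.479,0],60],[[-370,0,541],[0,-1.479,0],60],[[-370,0,541],[0,-1.479,0],60],[[-370,0,541],[0,-1.479,0],60]]'
python3 - <<'E'
from h import *
print(tcpjig(),delta([0,.010,.19]))
w=bot.camera("wrist");w["fish"]=1
f=w["frame"].copy()
pts={"hinge":(0,.055,.113),"axis":(0,0,.113),"tcpdown":(0,.01,.113)}
for n,X in pts.items():
    q=proj(w,J2W(P,X))[0];print(n,q.round(1)); cv2.drawMarker(f,tuple(int(round(a)) for a in q),(0,255,0),0,6,1)
cv2.imwrite("pics/w1.png",cv2.resize(f,(800,600),interpolation=3)[:,:,::-1])
E
```

```text
time: 2.65
ee_pos: [0.5697, 0.0032, 0.1926]
tcp_rot: [-90.0, -0.0, 13.5]
wrist_force: [0.4, 0.4, 0.2]
opening: 0.0599
(array([ -0.6,   8.9, 192.6]), array([0.5, 0.3, 0.2]), 2.65, 0.05986427855897313) (array([0.6, 2.6, 1.1]), array([ 0.   , -0.002,  0.001]))
hinge [280.9 146.5]
axis [280.9 212.2]
tcpdown [280.9 200.7]
```

View pics/w1.png

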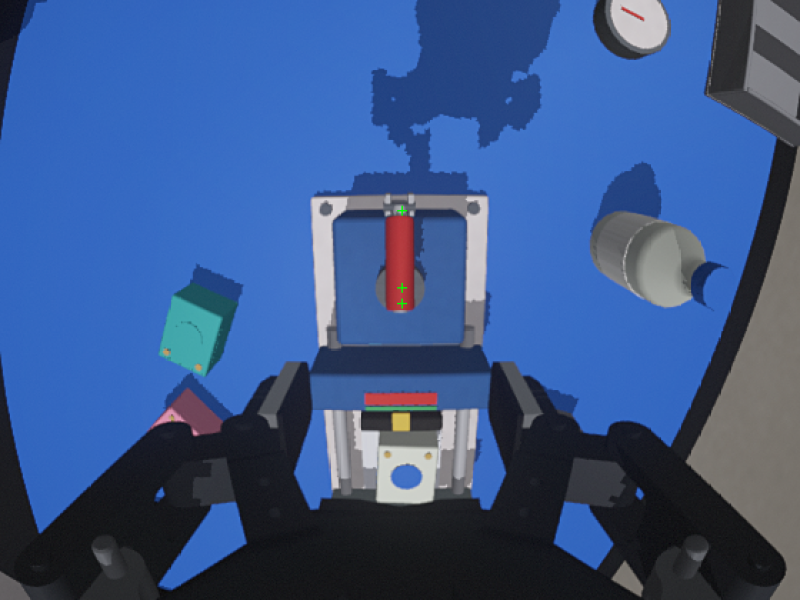

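```bash
python3 -m inch '[[[0,50,1],[0,0,0],40],[[0,93,1],[0,0,0],40],[[0,93,1],[0,0,0],40],[[0,93,1],[0,0,0],30],[[0,93,1],[0,0,0],10],[[0,93,1],[0,0,0],10],[[0,93,1],[0,0,0],10],[[0,93,1],[0,0,0],10],[[0,93,1],[0,0,0],10]]' 25
python3 - <<'E'
from h import *
print(tcpjig())
w=bot.camera("side")
cv2.imwrite("pics/s2.png",cv2.resize(w["frame"][130:260,210:370],(738,600),interpolation=3)[:,:,::-1])
E
```

```text
time: 3.6
ee_pos: [0.5698, 0.0043, 0.1]
tcp_rot: [-90.0, -0.1, 13.5]
wrist_force: [0.7, -0.3, 0.0]
opening: 0.01
(array([ -0.2,  10. , 100. ]), array([ 0.6, -0.4,  0. ]), 3.6, 0.01004447606485545)
```

View pics/s2.png

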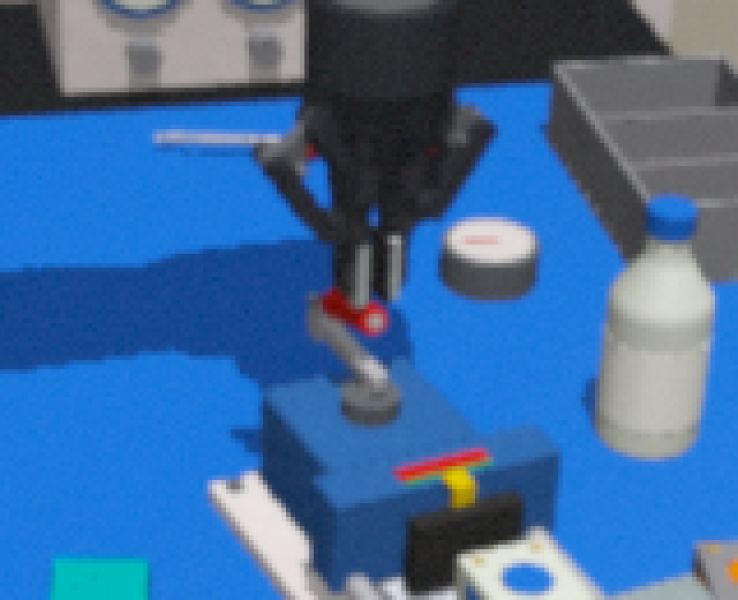

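```bash
python3 - <<'E'
from h import *
w=bot.camera("side")
k=738/160
for X in [(0,.01,.1),(0,.01,.119),(0,.055,.113),(0,0,.113),(0,-.005,.113),(-.045,.045,.074),(-.045,-.045,.074)]:
    q=proj(w,J2W(P,X))[0]; print(X,((q-[210,130])*k).round(0))
o=bot.get_obs();print(proj(w,o["ee_pos"])[0])
for n in("top","side"):
    c=bot.camera(n)
    for t in ("handle_end","crank","jaw","jig"): print(n,t,[(np.round(d["box"]).tolist(),round(d["confidence"],2)) for d in bot.search_frame(c,t)][:2])
w=bot.camera("wrist");w["fish"]=1
print(bot.get_obs()["opening"])
cv2.imwrite("pics/w2.png",cv2.resize(w["frame"][100:415,70:490],(800,600),interpolation=3)[:,:,::-1])
for X in [(0,.01,.1),(0,.055,.113),(0,0,.113)]:
    q=proj(w,J2W(P,X))[0]; print(X,((q-[70,100])*800/420).round(0))
E
```

```text
(0, 0.01, 0.1) [361. 358.]
(0, 0.01, 0.119) [362. 327.]
(0, 0.055, 0.113) [325. 297.]
(0, 0, 0.113) [370. 346.]
(0, -0.005, 0.113) [375. 350.]
(-0.045, 0.045, 0.074) [255. 384.]
(-0.045, -0.045, 0.074) [328. 471.]
[288.10362284 207.65313069]
top handle_end [([311.0, 169.0, 384.0, 221.0], 0.43)]
top crank []
top jaw [([311.0, 191.0, 322.0, 222.0], 0.71), ([388.0, 265.0, 404.0, 295.0], 0.41)]
top jig [([308.0, 169.0, 386.0, 223.0], 0.7), ([310.0, 191.0, 322.0, 224.0], 0.29)]
side handle_end [([279.0, 194.0, 293.0, 201.0], 0.62)]
side crank [([276.0, 197.0, 297.0, 213.0], 0.46)]
side jaw [([277.0, 221.0, 330.0, 257.0], 0.85)]
side jig [([252.0, 194.0, 388.0, 340.0], 0.89), ([279.0, 223.0, 331.0, 260.0], 0.68)]
0.010169954080419309
(0, 0.01, 0.1) [402. 261.]
(0, 0.055, 0.113) [403. 125.]
(0, 0, 0.113) [403. 308.]
```

View pics/w2.png

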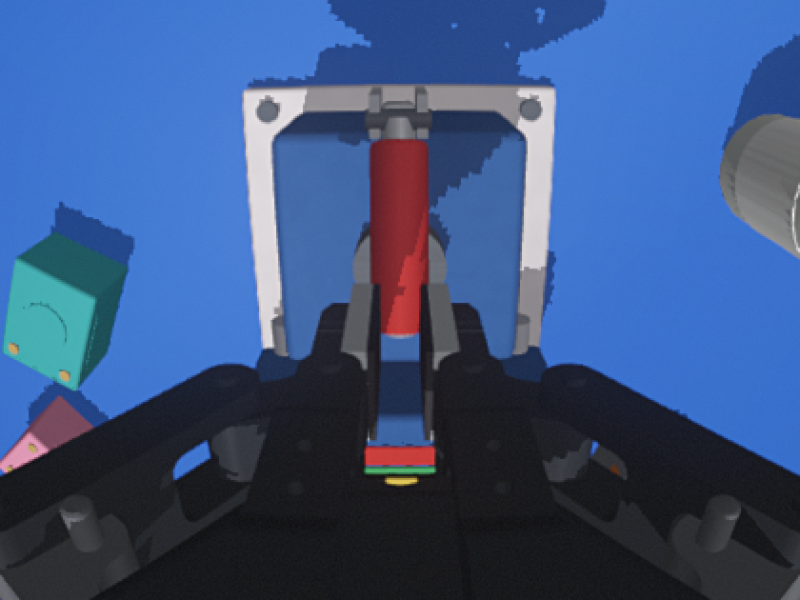

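```bash
python3 - <<'E'
from h import *
w=bot.camera("wrist");w["fish"]=1; s=bot.camera("side")
print(w["origin"],w["orientation"],bot.grip_point_offset)
for z in (.1,.11,.12,.13,.14,.15,.16):
  for x in (-.005,):
    a=(proj(w,J2W(P,[[x,.021,z],[x,-.001,z]]))-[70,100])*800/420
    b=(proj(s,J2W(P,[[x,.021,z],[x,-.001,z]]))-[210,130])*738/160
    print(z,a.round(0).tolist(),b.round(0).tolist())
o=bot.get_obs();print(o["q"],o["opening"],o["joint_efforts"])
E
```

```text
[0.55238495 0.07304646 0.28075329] [ 1.63740475e+02 -4.82773445e-02  1.34930437e+01] 0.0187
0.1 [[386.0, 228.0], [387.0, 293.0]] [[343.0, 349.0], [362.0, 370.0]]
0.11 [[385.0, 239.0], [386.0, 307.0]] [[344.0, 333.0], [362.0, 353.0]]
0.12 [[385.0, 251.0], [386.0, 322.0]] [[345.0, 317.0], [363.0, 337.0]]
0.13 [[384.0, 264.0], [385.0, 338.0]] [[345.0, 301.0], [364.0, 320.0]]
0.14 [[383.0, 279.0], [384.0, 356.0]] [[346.0, 284.0], [365.0, 304.0]]
0.15 [[382.0, 296.0], [383.0, 376.0]] [[347.0, 268.0], [365.0, 287.0]]
0.16 [[381.0, 315.0], [382.0, 399.0]] [[347.0, 251.0], [366.0, 270.0]]
[ 4.33129961e-01  6.74224248e+00  1.75957271e+00  8.49739705e+01
 -4.49134906e-03  7.69436814e+01] 0.010109636609753057 [-2.83551446e-03 -5.45408893e+01  4.70726645e+01 -6.43544103e-03
 -3.41143732e-04 -5.86805783e-06]
```

```bash
python3 -m inch '[[[0,0,0],[0,0,0],45],[[0,0,0],[0,0,0],45],[[0,0,0],[0,0,0],45],[[0,0,0],[0,0,0],45],[[0,10,0],[0,0,0],45],[[0,20,0],[0,0,0],45],[[0,20,0],[0,0,0],45],[[0,20,0],[0,0,0],10],[[0,20,0],[0,0,0],10],[[0,20,0],[0,0,0],10],[[0,20,0],[0,0,0],10],[[0,20,0],[0,0,0],10],[[0,20,0],[0,0,0],10]]' 25
python3 - <<'E'
from h import *
print(tcpjig())
w=bot.camera("wrist")["frame"][100:415,70:490];s=bot.camera("side")["frame"][130:260,210:370]
cv2.imwrite("pics/c3.png",np.hstack([cv2.resize(w,(400,300),interpolation=3),cv2.resize(s,(370,300),interpolation=3)])[:,:,::-1])
E
```

```text
time: 5.65
ee_pos: [0.5696, 0.0043, 0.0798]
tcp_rot: [-90.0, -0.0, 13.5]
wrist_force: [-2.5, -1.4, 1.4]
opening: 0.0146
(array([-0.4,  9.9, 79.8]), array([-2.7, -0.8,  1.4]), 5.65, 0.014606987350849527)
```

View pics/c3.png

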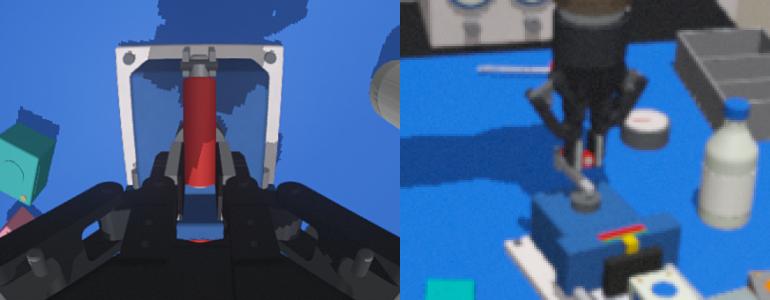

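```bash
python3 -m inch '[[[0,0,0],[0,0,0],30],[[0,0,0],[0,0,0],30],[[0,0,0],[0,0,0],30],[[0,8,0],[0,0,0],30],[[0,8,0],[0,0,0],30],[[0,8,0],[0,0,0],10],[[0,8,0],[0,0,0],10],[[0,8,0],[0,0,0],10],[[0,8,0],[0,0,0],10],[[0,8,0],[0,0,0],10]]' 25
python3 -c "
from h import *
print(tcpjig())
w=bot.camera('wrist');w['fish']=1
f=w['frame'].astype(int);m=(f[:,:,0]>110)&(f[:,:,1]<70)&(f[:,:,2]<70);m[:, :250]=0;m[:,310:]=0
m[230:]=0
r=np.where(m.any(1))[0];print(r.min(),r.max(),[ (i,np.where(m[i])[0][[0,-1]].tolist()) for i in r[::8]])
for t in (0,.1,.2,.3):
  print(t,proj(w,J2W(P,[[0,.055-L*np.cos(t)-s*.008*np.sin(t)*0,.113+L*np.sin(t)-.0*s] for L,s in((.006,0),(.058,0))]+[[0,.055-.058*np.cos(t)-.008*np.sin(t),.113+.058*np.sin(t)-.008*np.cos(t)],[0,.055-.058*np.cos(t)+.008*np.sin(t),.113+.058*np.sin(t)+.008*np.cos(t)]])).round(1).tolist())
"
```

```text
time: 6.75
ee_pos: [0.5694, 0.0043, 0.0716]
tcp_rot: [-90.0, -0.0, 13.5]
wrist_force: [-1.0, 0.4, -2.2]
opening: 0.0153
(array([-0.6, 10. , 71.6]), array([-0.9,  0.6, -2.2]), 6.75, 0.015260411306036408)
185 229 [(np.int64(185), [275, 289]), (np.int64(193), [268, 297]), (np.int64(201), [268, 297]), (np.int64(209), [268, 297]), (np.int64(217), [268, 297]), (np.int64(225), [268, 297])]
0 [[282.1, 188.7], [282.0, 291.5], [281.9, 283.7], [282.1, 300.1]]
0.1 [[282.1, 188.9], [282.1, 297.2], [282.0, 290.2], [282.2, 304.8]]
0.2 [[282.1, 189.0], [282.2, 302.1], [282.1, 296.1], [282.3, 308.6]]
0.3 [[282.2, 189.0], [282.3, 306.1], [282.1, 301.4], [282.4, 311.4]]
```

```bash
python3 -c "
from h import *
w=bot.camera('wrist');w['fish']=1
f=w['frame'].astype(int);m=(f[:,:,0]>80)&(f[:,:,1]<.5*f[:,:,0])&(f[:,:,2]<.5*f[:,:,0])
print([(i,int(m[i,265:300].sum())) for i in range(170,340,4)])
s=bot.camera('side');f=s['frame'].astype(int);m=(f[:,:,0]>120)&(f[:,:,1]<.5*f[:,:,0])&(f[:,:,2]<.5*f[:,:,0])
yy,xx=np.where(m[180:220,270:310]);print(yy.min()+180,yy.max()+180,xx.min()+270,xx.max()+270)
for t in (0,.1,.2,.3):
  print(t,proj(s,J2W(P,[[0,.055-.059*np.cos(t),.113+.059*np.sin(t)]])).round(1).tolist())
"
```

```text
[(170, 0), (174, 0), (178, 0), (182, 0), (186, 30), (190, 32), (194, 33), (198, 33), (202, 33), (206, 33), (210, 33), (214, 33), (218, 33), (222, 32), (226, 33), (230, 33), (234, 33), (238, 33), (242, 33), (246, 33), (250, 33), (254, 33), (258, 33), (262, 32), (266, 33), (270, 32), (274, 32), (278, 32), (282, 32), (286, 32), (290, 32), (294, 32), (298, 32), (302, 31), (306, 0), (310, 0), (314, 0), (318, 0), (322, 0), (326, 0), (330, 0), (334, 0), (338, 0)]
196 201 289 293
0 [[291.0, 205.7]]
0.1 [[291.1, 203.6]]
0.2 [[291.0, 201.3]]
0.3 [[290.8, 199.0]]
```

```bash
python3 -m inch '[[[0,-5,1],[0,0,0],10],[[0,-11,4],[0,0,0],10],[[0,-16,7],[0,0,0],10],[[0,-21,10],[0,0,0],10],[[0,-25,14],[0,0,0],10],[[0,-28,18],[0,0,0],10],[[0,-31,22],[0,0,0],10],[[0,-33,26],[0,0,0],10],[[0,-35,31],[0,0,0],10],[[0,-36,35],[0,0,0],10],[[0,-36,35],[0,0,0],10]]'
python3 - <<'E'
from h import *
print(tcpjig())
w=bot.camera("wrist")["frame"][100:415,70:490];s=bot.camera("side")["frame"][130:260,210:370]
cv2.imwrite("pics/c4.png",np.hstack([cv2.resize(w,(400,300),interpolation=3),cv2.resize(s,(370,300),interpolation=3)])[:,:,::-1])
E
```

```text
time: 8.0
ee_pos: [0.5613, 0.0385, 0.1084]
tcp_rot: [-90.0, -0.1, 13.5]
wrist_force: [-3.0, -3.8, -1.6]
opening: 0.0147
(array([ -0.4,  45.2, 108.4]), array([-3.8, -3. , -1.6]), 8.0, 0.014703898148671778)
```

View pics/c4.png

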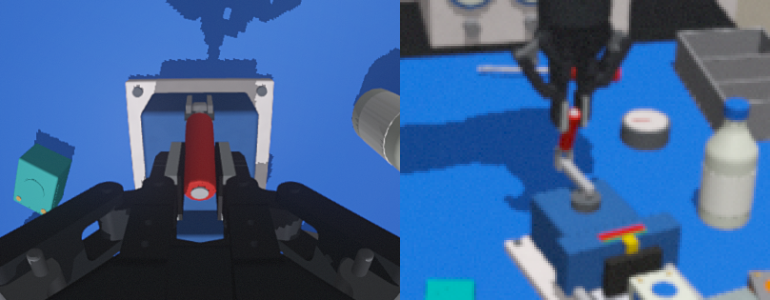

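```bash
python3 -m inch '[[[0,0,4],[0,0,0],10],[[0,0,7],[0,0,0],10],[[0,0,9],[0,0,0],10],[[0,0,10],[0,0,0],10],[[0,0,12],[0,0,0],10],[[0,0,13],[0,0,0],10],[[0,0,14],[0,0,0],10],[[0,0,14],[0,0,0],10]]'
python3 - <<'E'
from h import *
print(tcpjig())
w=bot.camera("wrist")["frame"][100:415,70:490];s=bot.camera("side")["frame"][130:260,210:370]
cv2.imwrite("pics/c5.png",np.hstack([cv2.resize(w,(400,300),interpolation=3),cv2.resize(s,(370,300),interpolation=3)])[:,:,::-1])
E
```

```text
time: 8.9
ee_pos: [0.5584, 0.0514, 0.1093]
tcp_rot: [-90.1, -0.1, 13.5]
wrist_force: [-3.4, -6.2, 3.0]
opening: 0.0148
(array([ -0.3,  58.4, 109.3]), array([-4.8, -5.3,  3. ]), 8.9, 0.014752792561095228)
```

View pics/c5.png

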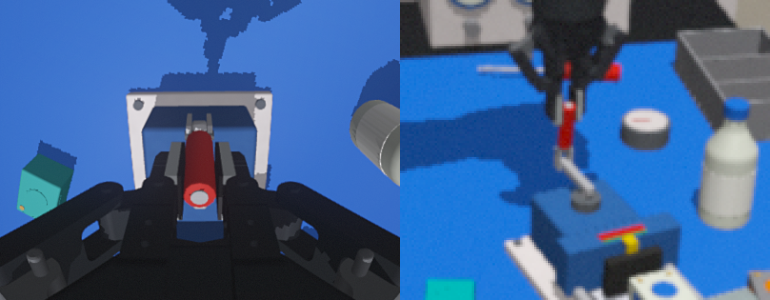

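```bash
python3 -m inch '[[[0,0,2],[0,0,0],10],[[0,0,4],[0,0,0],10],[[0,0,4],[0,0,0],10]]'; python3 -c "
from h import *
print(tcpjig())"
```

```text
time: 9.3
ee_pos: [0.5574, 0.0548, 0.1096]
tcp_rot: [-90.1, -0.1, 13.4]
wrist_force: [-2.4, -5.1, -2.0]
opening: 0.0146
(array([ -0.4,  62. , 109.6]), array([-3.6, -4.3, -2. ]), 9.3, 0.01462215311978534)
```

```bash
python3 -m inch '[[[0,0,2],[0,0,0],10],[[0,0,4],[0,0,0],10],[[0,0,4],[0,0,0],10]]'; python3 - <<'E'
from h import *
print(tcpjig())
w=bot.camera("wrist");s=bot.camera("side")
w["fish"]=1
print(proj(w,J2W(P,[[0,.055,.113],[0,.055,.173]])))
cv2.imwrite("pics/c6.png",np.hstack([cv2.resize(w["frame"][140:290,190:370],(432,360),interpolation=3),cv2.resize(s["frame"][150:230,250:330],(360,360),interpolation=3)])[:,:,::-1])
E
```

```text
time: 9.6
ee_pos: [0.5565, 0.0584, 0.1096]
tcp_rot: [-90.2, -0.1, 13.4]
wrist_force: [-1.7, -4.3, -2.3]
opening: 0.0147
(array([ -0.4,  65.6, 109.6]), array([-2.7, -3.8, -2.3]), 9.6, 0.014720056277883855)
[[281.3966636  255.58380968]
 [282.41661905 312.98145418]]
```

View pics/c6.png

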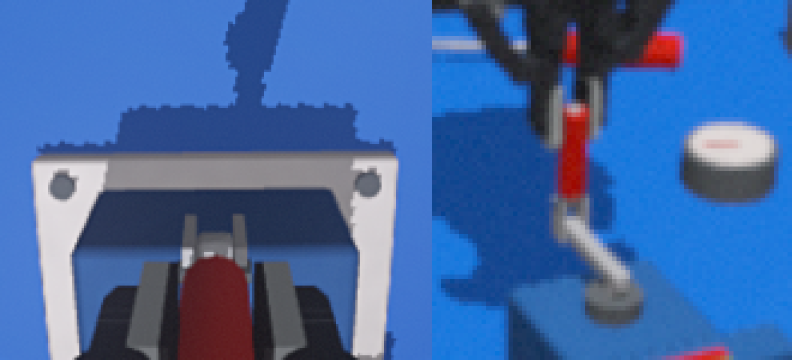

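```bash
python3 -m inch '[[[0,0,2],[0,0,0],10],[[0,0,3],[0,0,0],10],[[0,0,4],[0,0,0],10],[[0,0,4],[0,0,0],10]]'; python3 - <<'E'
from h import *
print(tcpjig())
s=bot.camera("side");f=s['frame'].astype(int);m=(f[:,:,0]>110)&(f[:,:,1]<.5*f[:,:,0])&(f[:,:,2]<.5*f[:,:,0])
m[:150]=0;m[215:]=0;m[:,:270]=0;m[:,295:]=0
yy,xx=np.where(m)
for r in range(yy.min(),yy.max()+1,2): print(r,np.where(m[r])[0][[0,-1]] if m[r].any() else '',end=';')
for th in (1.1,1.3,1.45,1.571):
  print(th,proj(s,J2W(P,[[0,.055-L*np.cos(th),.113+L*np.sin(th)] for L in(.006,.058)])).round(1).tolist())
E
```

```text
time: 10.1
ee_pos: [0.5561, 0.0599, 0.1093]
tcp_rot: [-90.4, -0.1, 13.3]
wrist_force: [1.4, -15.1, -6.0]
opening: 0.0152
(array([ -0.5,  67.3, 109.3]), array([ -2.2, -15. ,  -6. ]), 10.1, 0.015226714834935148)
158 [280 281];160 [279 281];162 [279 281];164 ;166 ;168 ;170 ;172 ;174 [283 284];176 [279 283];178 [279 283];180 [279 283];182 [279 283];184 [279 283];186 [279 283];188 [278 283];190 [278 283];192 [279 282];1.1 [[281.0, 193.0], [285.9, 180.8]]
1.3 [[280.8, 192.6], [283.9, 177.3]]
1.45 [[280.6, 192.4], [282.4, 175.1]]
1.571 [[280.5, 192.3], [281.2, 173.7]]
```

```bash
python3 -m inch '[[[0,0,-1],[0,0,0],10],[[0,0,-1],[0,0,0],10],[[0,0,-1],[0,0,0],34],[[0,0,-1],[0,0,0],34],[[0,0,-1],[0,0,0],34]]'; python3 - <<'E'
from h import *
print(tcpjig())
w=bot.camera("wrist");s=bot.camera("side");t=bot.camera("top")
cv2.imwrite("pics/c7.png",np.hstack([cv2.resize(w["frame"][180:400,180:380],(436,480),interpolation=3),cv2.resize(s["frame"][130:230,250:320],(336,480),interpolation=3)])[:,:,::-1])
E
```

```text
time: 10.65
ee_pos: [0.5567, 0.0595, 0.1098]
tcp_rot: [-90.4, -0.2, 13.3]
wrist_force: [0.4, 0.8, 0.4]
opening: 0.0339
(array([ -0. ,  66.7, 109.8]), array([0.5, 0.7, 0.4]), 10.65, 0.033940681031814926)
```

View pics/c7.png

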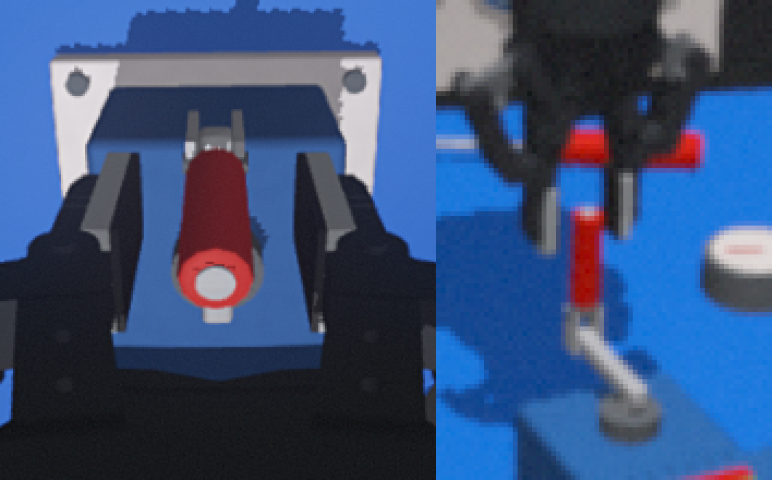

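```bash
python3 -m inch '[[[0,10,-1],[0,0,0],34],[[0,18,-1],[0,0,0],34],[[0,18,-1],[0,0,0],34],[[0,18,-1],[0,0,0],10],[[0,18,-1],[0,0,0],10],[[0,18,-1],[0,0,0],10],[[0,18,-1],[0,0,0],10],[[0,18,-1],[0,0,0],10]]' 50; python3 -c "
from h import *
print(tcpjig())"
python3 -m inch '[[[3,0,0],[0,0,0],10],[[6,0,0],[0,0,0],10],[[11,0,-1],[0,0,0],10],[[16,0,-2.5],[0,0,0],10],[[21,0,-4],[0,0,0],10],[[26,0,-7],[0,0,0],10],[[31,0,-9.5],[0,0,0],10],[[31,0,-9.5],[0,0,0],10]]'; python3 -c "
from h import *
print(tcpjig())"
```

```text
time: 11.6
ee_pos: [0.5565, 0.0581, 0.0915]
tcp_rot: [-90.4, -0.1, 13.3]
wrist_force: [-2.6, 0.2, -2.1]
opening: 0.0147
(array([-0.5, 65.4, 91.5]), array([-2.5,  0.8, -2.1]), 11.6, 0.014744604378963622)
time: 12.4
ee_pos: [0.5888, 0.0562, 0.0915]
tcp_rot: [-90.3, -0.1, 13.3]
wrist_force: [-3.5, 0.9, -1.2]
opening: 0.0151
(array([30.5, 55.9, 91.5]), array([-3.2,  1.7, -1.2]), 12.4, 0.01507496936352591)
```

```bash
python3 -m inch '[[[4.4,0,-3.3],[0,0,0],10],[[8.5,0,-7],[0,0,0],10],[[12,0,-11],[0,0,0],10],[[15.3,0,-15.7],[0,0,0],10],[[18,0,-20.5],[0,0,0],10],[[20.3,0,-25.5],[0,0,0],10],[[22,0,-30.7],[0,0,0],10],[[23.2,0,-36],[0,0,0],10],[[23.9,0,-41.5],[0,0,0],10],[[23.9,0,-41.5],[0,0,0],10]]'; python3 -c "
from h import *
a=tcpjig();print(a)
X=a[0];c=np.arctan2(X[0]+.5,X[1]-10.4);print(c,np.hypot(X[0]+.5,X[1]-10.4),'tang',a[1][0]*np.cos(c)-a[1][1]*np.sin(c),'rad',a[1][0]*np.sin(c)+a[1][1]*np.cos(c))
for n in('side','top'):
  w=bot.camera(n)
  for t in('jaw','module'): print(n,t,[(np.round(d['box']).tolist(),round(d['confidence'],2)) for d in bot.search_frame(w,t)][:4])
w=bot.camera('side');k=4.0
cv2.imwrite('pics/s8.png',cv2.resize(w['frame'][190:340,230:410],(720,600),interpolation=3)[:,:,::-1])
"
```

```text
time: 13.4
ee_pos: [0.6218, 0.022, 0.0916]
tcp_rot: [-90.3, -0.1, 13.4]
wrist_force: [-1.5, 2.8, -3.4]
opening: 0.0148
(array([54.5, 14.9, 91.6]), array([-0.8,  3.1, -3.4]), 13.4, 0.014829774007317865)
1.4891599846658266 55.1837838499681 tang -3.154912328472029 rad -0.5445440291245518
side jaw [([284.0, 228.0, 335.0, 264.0], 0.83)]
side module [([220.0, 248.0, 244.0, 281.0], 0.89), ([218.0, 284.0, 250.0, 314.0], 0.78), ([348.0, 289.0, 359.0, 308.0], 0.73), ([311.0, 252.0, 341.0, 265.0], 0.61)]
top jaw [([306.0, 184.0, 329.0, 223.0], 0.66)]
top module [([323.0, 186.0, 345.0, 205.0], 0.72), ([309.0, 249.0, 325.0, 266.0], 0.64), ([333.0, 245.0, 357.0, 270.0], 0.61)]
```

```bash
cat > m.py <<'E'
from h import *
def blob(f,lo,hi,win):
    h=cv2.cvtColor(f,cv2.COLOR_RGB2HSV);m=cv2.inRange(h,lo,hi)>0
    w=np.zeros_like(m);w[win[1]:win[3],win[0]:win[2]]=1;yy,xx=np.where(m&w)
    return (round(xx.mean(),2),round(yy.mean(),2),len(xx)) if len(xx) else None
F=[]
for i in range(4):
    s=bot.camera("side");F.append(tcpjig())
X=F[-1][0];f=np.mean([a[1] for a in F],0);c=np.arctan2(X[0]+.5,X[1]-10.4)%(2*np.pi)
print("X",X,"a %.3f r %.1f tang %.1f rad %.1f z %.1f"%(c,np.hypot(X[0]+.5,X[1]-10.4),f[0]*np.cos(c)-f[1]*np.sin(c),f[0]*np.sin(c)+f[1]*np.cos(c),f[2]),"t",F[-1][2],"op",F[-1][3])
t=bot.camera("top")
for n,p,k in(("side",s,(280,215,370,300)),("top",t,(295,170,360,240))):
    f=p["frame"]
    print(n,"Y",blob(f,(20,120,90),(34,255,255),k),"R",blob(f,(0,140,90),(8,255,255),k),"G",blob(f,(50,80,50),(80,255,255),k))
E
python3 m.py
python3 -m inch '[[[0.1,0,-3],[0,0,0],10],[[0,0,-6],[0,0,0],10],[[-0.5,0,-11.6],[0,0,0],10],[[-0.5,0,-11.6],[0,0,0],10]]';python3 m.py
```

```text
X [54.4 14.8 91.6] a 1.491 r 55.1 tang -4.9 rad 1.6 z -4.4 t 13.95 op 0.014962127172812622
side Y (np.float64(328.53), np.float64(262.49), 108) R (np.float64(309.86), np.float64(236.23), 22) G (np.float64(306.0), np.float64(239.0), 1)
top Y (np.float64(322.59), np.float64(198.12), 17) R (np.float64(317.67), np.float64(200.0), 3) G None
time: 14.4
ee_pos: [0.6242, 0.0105, 0.0917]
tcp_rot: [-90.3, -0.1, 13.4]
wrist_force: [0.3, 4.0, -4.5]
opening: 0.0148
X [54.1  3.2 91.6] a 1.702 r 55.1 tang -3.7 rad 1.6 z -4.4 t 14.6 op 0.01447291033463002
side Y (np.float64(328.17), np.float64(261.71), 115) R (np.float64(310.79), np.float64(236.84), 19) G (np.float64(308.0), np.float64(239.5), 2)
top Y (np.float64(323.53), np.float64(198.0), 19) R (np.float64(319.0), np.float64(200.5), 2) G None
```

```bash

python3 -m inch '[[[-0.4,0,-2.7],[0,0,0],10],[[-0.9,0,-5.3],[0,0,0],10],[[-0.9,0,-5.3],[0,0,0],10]]'>/dev/null;python3 m.py
python3 -m inch '[[[-0.8,0,-2.7],[0,0,0],10],[[-1.6,0,-5.3],[0,0,0],10],[[-1.6,0,-5.3],[0,0,0],10]]'>/dev/null;python3 m.py
python3 -m inch '[[[-1,0,-2.6],[0,0,0],10],[[-2,0,-5.1],[0,0,0],10],[[-2,0,-5.1],[0,0,0],10]]'>/dev/null;python3 m.py
```

```text
X [53.2 -1.8 91.6] a 1.794 r 55.1 tang -5.2 rad 0.9 z -4.2 t 15.15 op 0.01469019727826745
side Y (np.float64(328.56), np.float64(262.32), 111) R (np.float64(311.84), np.float64(236.95), 19) G (np.float64(313.5), np.float64(238.5), 2)
top Y (np.float64(324.12), np.float64(197.59), 17) R (np.float64(320.0), np.float64(203.5), 2) G None
X [51.8 -6.9 91.7] a 1.890 r 55.1 tang -4.8 rad 0.8 z -4.2 t 15.7 op 0.014876365100184629
side Y (np.float64(328.49), np.float64(262.14), 115) R (np.float64(310.89), np.float64(237.68), 19) G (np.float64(314.5), np.float64(238.75), 4)
top Y (np.float64(324.5), np.float64(197.5), 16) R (np.float64(319.5), np.float64(199.0), 2) G None
X [ 49.9 -11.8  91.6] a 1.986 r 55.1 tang -5.3 rad 0.3 z -4.6 t 16.25 op 0.01464546069294818
side Y (np.float64(328.9), np.float64(262.71), 113) R (np.float64(312.05), np.float64(237.95), 20) G (np.float64(307.5), np.float64(241.0), 2)
top Y (np.float64(324.75), np.float64(197.62), 16) R (np.float64(320.5), np.float64(201.5), 2) G (np.float64(321.0), np.float64(195.0), 1)
```

```bash

python3 -m inch '[[[-1.2,0,-2.4],[0,0,0],10],[[-2.4,0,-4.6],[0,0,0],10],[[-2.4,0,-4.6],[0,0,0],10]]'>/dev/null;python3 m.py
python3 - <<'E'
from h import *
t=bot.camera("top")
for z in(.07,.08,.09):
  for d in (.2,.21,.22): print(z,d,((proj(t,J2W(P,[[0.04,-d,z],[-.04,-d,z]]))-[240,160])*5+2).round(0).tolist())
E
```

```text
X [ 47.7 -16.3  91.7] a 2.077 r 55.1 tang -5.2 rad 0.1 z -4.9 t 16.8 op 0.014394502794904875
side Y (np.float64(329.3), np.float64(263.43), 110) R (np.float64(312.14), np.float64(238.19), 21) G (np.float64(316.67), np.float64(239.0), 3)
top Y (np.float64(325.37), np.float64(197.26), 19) R None G None
0.07 0.2 [[513.0, 114.0], [543.0, 229.0]]
0.07 0.21 [[527.0, 110.0], [557.0, 226.0]]
0.07 0.22 [[542.0, 107.0], [572.0, 222.0]]
0.08 0.2 [[515.0, 111.0], [545.0, 227.0]]
0.08 0.21 [[529.0, 107.0], [560.0, 223.0]]
0.08 0.22 [[544.0, 104.0], [574.0, 220.0]]
0.09 0.2 [[517.0, 107.0], [547.0, 224.0]]
0.09 0.21 [[532.0, 104.0], [562.0, 221.0]]
0.09 0.22 [[546.0, 100.0], [577.0, 217.0]]
```

```bash

python3 -m inch '[[[-1.5,0,-2.5],[0,0,0],10],[[-1.5,0,-2.5],[0,0,0],10]]'>/dev/null;python3 m.py
python3 -m inch '[[[-1.6,0,-2.4],[0,0,0],10],[[-1.6,0,-2.4],[0,0,0],10]]'>/dev/null;python3 m.py
```

```text
X [ 46.4 -18.5  91.6] a 2.123 r 55.1 tang -5.5 rad -0.3 z -4.3 t 17.3 op 0.014646192998398819
side Y (np.float64(329.21), np.float64(263.25), 111) R (np.float64(312.5), np.float64(238.33), 18) G (np.float64(313.5), np.float64(240.0), 2)
top Y (np.float64(325.5), np.float64(197.22), 18) R (np.float64(322.0), np.float64(204.0), 1) G None
X [ 45.  -20.7  91.6] a 2.170 r 55.1 tang -5.4 rad -0.1 z -4.8 t 17.75 op 0.01487323497484399
side Y (np.float64(329.32), np.float64(263.18), 112) R (np.float64(312.37), np.float64(238.63), 19) G (np.float64(319.0), np.float64(239.0), 1)
top Y (np.float64(325.59), np.float64(197.12), 17) R (np.float64(321.5), np.float64(201.5), 2) G None
```

```bash

python3 -m inch '[[[-1.7,0,-2.2],[0,0,0],10],[[-1.7,0,-2.2],[0,0,0],10]]'>/dev/null;python3 m.py
python3 -m inch '[[[-1.9,0,-2.2],[0,0,0],10],[[-1.9,0,-2.2],[0,0,0],10]]'>/dev/null;python3 m.py
```

```text
X [ 43.6 -22.7  91.6] a 2.215 r 55.1 tang -5.1 rad 0.2 z -4.6 t 18.2 op 0.014678293581838106
side Y (np.float64(329.14), np.float64(262.76), 117) R (np.float64(313.32), np.float64(238.63), 19) G (np.float64(310.33), np.float64(241.33), 3)
top Y (np.float64(326.1), np.float64(197.2), 20) R None G None
X [ 42.  -24.6  91.7] a 2.260 r 55.1 tang -6.1 rad 0.0 z -4.8 t 18.65 op 0.014527095827907751
side Y (np.float64(329.31), np.float64(262.84), 116) R (np.float64(313.12), np.float64(238.84), 25) G (np.float64(312.33), np.float64(241.0), 3)
top Y (np.float64(326.16), np.float64(197.32), 19) R (np.float64(320.5), np.float64(197.5), 2) G None
```

```bash

python3 -m inch '[[[-1.9,0,-2],[0,0,0],10],[[-1.9,0,-2],[0,0,0],10]]'>/dev/null;python3 m.py
python3 -m inch '[[[-2,0,-2],[0,0,0],10],[[-2,0,-2],[0,0,0],10]]'>/dev/null;python3 m.py
```

```text
X [ 40.7 -26.2  91.7] a 2.297 r 55.1 tang -6.6 rad -0.6 z -5.5 t 19.1 op 0.014853168943414664
side Y (np.float64(329.72), np.float64(263.74), 112) R (np.float64(312.75), np.float64(239.05), 20) G (np.float64(315.0), np.float64(240.5), 2)
top Y (np.float64(326.05), np.float64(197.25), 20) R (np.float64(321.75), np.float64(200.75), 4) G None
X [ 39.3 -27.7  91.7] a 2.334 r 55.1 tang -8.0 rad -0.6 z -5.2 t 19.55 op 0.01468107211126262
side Y (np.float64(329.34), np.float64(263.04), 113) R (np.float64(313.38), np.float64(239.05), 21) G (np.float64(313.5), np.float64(241.0), 2)
top Y (np.float64(326.0), np.float64(197.14), 21) R (np.float64(322.0), np.float64(201.5), 2) G None
```

```bash

python3 -m inch '[[[-1.3,0,-1.4],[0,0,0],10],[[-2.6,0,-2.5],[0,0,0],10],[[-2.6,0,-2.5],[0,0,0],10],[[-2.6,0,-2.5],[0,0,0],10]]'>/dev/null;python3 m.py
```

```text
X [ 37.6 -29.5  91.7] a 2.379 r 55.2 tang -8.9 rad -1.0 z -5.7 t 20.2 op 0.014725105123184376
side Y (np.float64(329.85), np.float64(263.85), 111) R (np.float64(312.68), np.float64(239.37), 19) G (np.float64(316.5), np.float64(240.5), 2)
top Y (np.float64(326.0), np.float64(197.14), 21) R None G None
```

```bash

python3 -m inch '[[[-1.1,0,-1.1],[0,0,0],10],[[-1.1,0,-1.1],[0,0,0],10],[[-1.1,0,-1.1],[0,0,0],10]]'>/dev/null;python3 m.py
python3 -m inch '[[[-1.1,0,-1.1],[0,0,0],20],[[-1.1,0,-1.1],[0,0,0],40],[[-1.1,0,-1.1],[0,0,0],40],[[-1.1,0,-1.1],[0,0,0],40],[[-1.1,-40,-1.1],[0,0,0],40],[[-1.1,-85,-1.1],[0,0,0],40],[[-1.1,-120,-1.1],[0,0,0],40],[[-1.1,-120,-1.1],[0,0,0],40]]';python3 m.py
python3 - <<'E'
from h import *
w=bot.camera("wrist");s=bot.camera("side")
for n in("handle_end","crank","module","jaw"):
    print(n,[(np.round(d["box"]).tolist(),round(d["confidence"],2)) for d in bot.search_frame(w,n)][:3])
cv2.imwrite("pics/c8.png",np.hstack([cv2.resize(w["frame"][100:380,170:390],(440,560),interpolation=3),cv2.resize(s["frame"][165:305,265:355],(360,560),interpolation=3)])[:,:,::-1])
E
```

```text
X [ 37.4 -29.6  91.7] a 2.383 r 55.1 tang -10.4 rad -1.1 z -5.8 t 20.75 op 0.014668102930170481
side Y (np.float64(329.34), np.float64(263.14), 111) R (np.float64(311.78), np.float64(239.72), 18) G (np.float64(316.5), np.float64(240.5), 2)
top Y (np.float64(326.0), np.float64(197.14), 21) R None G None
time: 21.6
ee_pos: [0.6152, -0.0274, 0.2177]
tcp_rot: [-90.1, -1.0, 13.6]
wrist_force: [0.9, 0.6, -0.8]
opening: 0.0402
X [ 34.7 -30.8 210.5] a 2.435 r 54.2 tang 0.1 rad -0.1 z -0.4 t 21.8 op 0.04003749007504493
side Y (np.float64(329.75), np.float64(263.64), 112) R (np.float64(313.21), np.float64(239.21), 19) G (np.float64(316.5), np.float64(240.5), 2)
top Y None R None G None
handle_end [([273.0, 198.0, 293.0, 234.0], 0.69)]
crank [([230.0, 150.0, 295.0, 234.0], 0.57)]
module [([236.0, 291.0, 276.0, 330.0], 0.91), ([88.0, 165.0, 140.0, 228.0], 0.86), ([83.0, 240.0, 139.0, 300.0], 0.76)]
jaw [([188.0, 235.0, 309.0, 293.0], 0.92)]
```

View pics/c8.png

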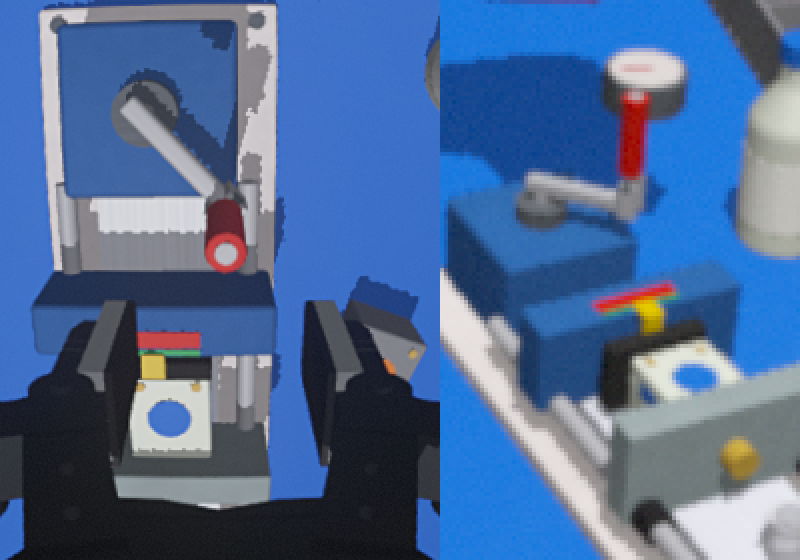

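```bash
python3 - <<'E'
from h import *
a=bot.camera("wrist")["frame"].astype(int)
for i in range(6): b=bot.camera("wrist")["frame"].astype(int)
print("creep diff",abs(a-b)[170:330,230:310].mean(),abs(a-b)[:80].mean())
# column through pointer: yellow/green/red rows
c=b[255:300,246]
h=cv2.cvtColor(b.astype(np.uint8),cv2.COLOR_RGB2HSV)
print([(r,h[r,246].tolist(),h[r,262].tolist()) for r in range(264,292)])
print(bot.job_done())
E
```

```text
creep diff 3.149765625 1.3609895833333334
[(264, [111, 144, 147], [109, 156, 157]), (265, [172, 152, 146], [169, 137, 127]), (266, [1, 170, 205], [1, 170, 205]), (267, [0, 165, 201], [0, 165, 201]), (268, [0, 160, 199], [0, 164, 198]), (269, [0, 163, 197], [0, 164, 198]), (270, [0, 162, 198], [0, 161, 199]), (271, [0, 167, 201], [0, 164, 200]), (272, [178, 168, 204], [178, 161, 193]), (273, [155, 104, 157], [168, 114, 145]), (274, [92, 115, 124], [81, 122, 127]), (275, [75, 157, 104], [70, 133, 165]), (276, [29, 125, 102], [73, 126, 166]), (277, [23, 149, 210], [76, 124, 111]), (278, [24, 145, 215], [99, 43, 42]), (279, [24, 142, 210], [131, 52, 39]), (280, [24, 143, 210], [133, 42, 43]), (281, [24, 143, 209], [126, 27, 48]), (282, [24, 143, 210], [126, 22, 57]), (283, [24, 143, 210], [120, 18, 57]), (284, [24, 142, 210], [120, 18, 58]), (285, [24, 145, 209], [120, 13, 57]), (286, [24, 144, 211], [135, 19, 55]), (287, [24, 149, 212], [132, 25, 52]), (288, [23, 141, 186], [105, 8, 64]), (289, [25, 17, 163], [48, 8, 164]), (290, [72, 6, 207], [48, 6, 222]), (291, [50, 7, 217], [45, 5, 217])]
the job is handed in; nothing more can be done
None
```

I handed the job in at about 22 s of the 72 s allowed. The handle was folded up to its stop, the crank turned clockwise to about 2.38 rad, and the handle let go. The tool was raised clear, about 120 mm above the grip.

**What supports the result:**
- **Handle:** pushing it further up met a 15 N reaction, so it was against the stop. The last picture shows it standing up after release.
- **Clamping force:** I estimate 13 to 17 N. The turning force rose from 5.3 N to 10.4 N, which gives about 17 N. The crank went about 0.145 rad past contact, which gives about 14 N.
- **Module:** in the last picture it sits flush between the pad and the backstop and looks square. I did not measure its angle.
- **Pointer:** its tip overlaps the green mark and is short of the red.

**What disagreed or stayed unclear:**
- **Tool position:** in the camera views the fingertips sat about 40 mm higher and 12 mm off along the jig compared with the reported position. The first grip closed above the handle and missed, so I went lower, gripped again and worked with relative moves.
- **Pointer depth:** in the last image its tip covers only about half of the green band, so the force may be in the lower part of the good range.
- **Creep check:** over 0.3 s the images differed by 3.1 grey levels around the jig and 1.4 in the background. I took that as image noise on the edges, but it does not fully rule out slow creep.
- **Other objects:** I did not measure whether they had moved; the robot went near none of them.

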